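# Step the depth-stop turret to its tallest stop

## Task

On the plaster bench, turn the depth-stop turret until its tallest stop post, the one marked with five dots, stands straight under the depth rod and the turret rests in its click stop. Push it round by its black tabs with a fingertip, either way round; do not touch the stop posts, do not lift the turret off its spindle, and leave the jar, the cup and the plaster tile where they stand. Finish with the hand clear of everything.

Things in the scene. Friction and masses are not known exactly. Their poses are not given: they have to be found in the camera images.
- stand: Fixed grey stand. Origin on the bench (z = 0) on the turret's vertical axis; its x axis points from there to the column that carries the depth rod. Foot slab 12 mm thick, from x = -95 to 180 mm, 120 mm wide; round housing of 70 mm radius up to z = 26 mm. Steel column 14 x 14 mm centred at x = 162 mm, up to z = 146 mm.
- bracket_end (a point): Middle of the lower edge of the inner end of the level arm, 10 mm wide, z = 130 to 146 mm, that reaches from the column inwards to stand x = 45 mm and carries the depth rod; a black knob on the rod reaches up to z = 168 mm. Keep the hand clear of it.
- rod_tip (a point): Lower end of the depth rod, a fixed vertical steel rod of 10 mm diameter, 52 mm from the turret's axis (stand x = 52 mm, y = 0), 102 mm above the bench.
- stops: Five steel stop posts, 18 mm diameter, upright on the turret disc, turning with it; not to be touched. Origin on the turret's axis on the disc's top face, z = 44 mm; x axis towards the tallest. They stand 52 mm from the axis, 72 degrees apart. Heights above the disc, counter-clockwise from above from the tallest: 46, 36, 27, 18, 9 mm, marked by 5, 4, 3, 2, 1 black dots on the disc.
- tall_top (a point): Centre of the top face of the tallest stop post, 90 mm above the bench, 52 mm from the turret's axis.
- tab5 (a point): Middle of the tab at the tallest post, 103 mm from the axis, z = 45 mm. There are five equal black tabs, one radially outside each post, every 72 degrees: upright radial fins 10 mm thick, from 80 to 126 mm from the axis, z = 30 to 60 mm. Outside the disc there is open space beside and under them, down to the bench or foot slab. Any tab may be pushed.
- turret (a joint): Turret angle in rad, counter-clockwise from above; 0 or a multiple of 2 pi: tallest post under the rod. Turns endlessly both ways. A sprung roller clicks it into rests every 72 degrees (1.257 rad): 1.5 to 3 N on a tab takes it out of one; past half way it runs on by itself into the next and centres there. It may be found stuck half way between two rests.
- hub (a point): Top of the spindle on the turret's axis, 24 mm diameter, z = 56 mm. The turret is an aluminium disc of 85 mm radius, z = 30 to 44 mm; with its posts it weighs about 1 kg and only sits on the stand, so it would come up if lifted.
- jar: Loose glass jar with a steel lid, 72 mm diameter, 85 mm high; origin at the centre of its underside. Bystander.
- cup: Loose white ceramic cup, 68 mm diameter at the rim, 70 mm high; origin at the centre of its underside. Bystander.
- tile: Loose plaster tile block 70 x 70 x 30 mm; origin at the centre of its underside. Bystander.

How it is judged (in metres and radians):
At the end, for the whole second after the job is handed in: The tallest post stands under the depth rod, within 5 mm sideways (that is, in its click stop), the turret is at rest (under 0.1 rad/s) and seated on its spindle (raised less than 3 mm) (horizontal distance between tall_top and rod_tip below 0.005 m and velocity of joint turret between -0.1 and 0.1 rad/s and height (world z) of stops below 0.047 m); the robot touches nothing.
It fails at once if a stop post is touched with more than 1 N (contact force between any of the fingers, the arm and stops above 1 N).
It fails at once if the turret is lifted more than 8 mm (height (world z) of stops above 0.052 m).
It fails at once if the jar, the cup or the tile is moved more than 15 mm (distance of any of jar, cup, tile from where it was at the start of the episode above 0.015 m).
It also fails if it takes over 51 s, if anything falls off the work surface, if the arm or the gripper's body presses on something with over 40 N, if the wrist force passes 120 N, or if a joint passes its speed limit or range.

## Robot

A 6-joint arm with a two-finger parallel gripper is mounted at the origin on the work surface. World frame = base frame: x ahead of the robot, y to its left, z up, the work surface at z = 0. Lengths are in mm, angles in degrees, forces in N, time in s.
With the tool pointing down it reaches from about 375 to 925 mm from the base axis. Payload 5.7 kg.
Tool frame: the origin (TCP) lies at the very end of the fingers, on their centre line; the grasp point (between the pads) lies bot.pinch_z behind it (bot.pinch_z is the distance from the TCP to the grasp point, in mm); z points along the fingers, y is the direction in which the jaws open and shut (so a half turn about z gives the same grasp; the last joint's range is limited). The gripper opens to 85 mm and grips with 20 to 120 N. Pads are 22 mm wide; open, the fingers measure 114 mm over their backs; the gripper's body (76 mm by 85 mm) begins 54 mm behind the grasp point. The pads swing forward as they close: fully open they stand 13 mm farther back than shut.
Start: joints at [-71.969, 20.558, 86.54, -0, 72.909, -6.595], TCP at [249.995, -545.404, 231.267] pointing down, gripper open.
Joint ranges: [-170.27, 170.27], [-57.76, 135], [12.27, 136.19], [-55.21, 235.2], [11.17, 155.16], [-170.74, 170.74]. Speed limits (degrees/s): [136.94, 136.94, 180, 180, 180, 180].

## Interface

Orientations are given as [roll, pitch, yaw] about the fixed x, y, z axes, in that order (R = Rz(yaw) Ry(pitch) Rx(roll)).
In Python, from cell import status, optics, order, nets, bot gives the robot as it stands. The module is installed in compiled form; this text tells all that it offers.
- The arm moves only by the tool step_arm, never from a script. Its argument "rows" is a list of rows, each a list of 3 entries, a list of its own where there are three numbers: the gripper's target within -1 to 1 (fully open at 1, half-way at 0, shut at -1), then the shift along the tool's x, y, z in cm, then the turn about the tool's z in degrees. A call has 1 to 20 rows; each row shifts and turns the commanded pose from where the row before left it, along the tool's axes as they then stand; what a row does not reach is not made up. A row lasts 1/12 s, in which the tool goes at most 41.7 mm and 7.16 degrees, less where a joint would pass 70% of its speed; a pose out of reach is approached as far as the arm can. A call is refused whole if a number of a shift passes 4.17 or a number of a turn 7.16, either way. A call with a gripper value outside its range is refused whole. The fingers move at their own pace and stop on an object; "grip_force" is the grip in N (left out, the last holds). Time passes only in rows, so rows that do not move let the fingers close. It gives the time, the measured TCP pose, the force and the opening at its end, in the units of the state.
- status.state(): the state, without advancing time (a new reading comes with each control period).
- optics.snapshot(name): name is "side" or "top" or "wrist"; returns the picture (400x640x3 uint8, red, green, blue); there is no depth.
- optics.camera_model(name): a dict with "mtx" (3x3 intrinsics, pixels), "R" (3x3) and "t" (3): a world point X has camera coordinates R X + t. Camera axes: x right, y down, z forward; pixel columns grow to the right and rows downward; lengths in mm; the calibration is good to about 2 mm. A picture is of the moment at which its call begins: read the wrist's pose just before it. camera_model takes no time and is no camera call; for the wrist camera it gives the pose at the moment of the call.
- order.hand_in(): hands the job in, once; it reports no verdict.
Trained networks look in the newest picture that a camera, given by its name, has taken for a name from the list of things; names that differ only in an ending like _2 or _b are one class to them, and where a whole thing is asked for, a point or a joint stands for the part that bears it (a point fixed in the world has none). Each returns a list of dicts, best first, with "confidence" (0 to 1); they miss things now and then, are a little off and sometimes report something else, mostly with a low value. They report only what shows in the picture. A call takes as long as a camera call.
- nets.cut_out(target, camera): "mask" (400x640 bool, what is visible of it) and "uv" ([column, row] in pixels, amid what is visible of it).
The state is a dict: "time_s": time; "joint_positions": joint angles; "dq": joint speeds; "joint_efforts": joint torques, N m; "position": TCP position; "eef_rot": TCP orientation; "ft_force": force on the tool from outside, world axes, zero at the start; "moment": the same for the moment, N m; "opening": finger opening in mm.
Only numpy, scipy, OpenCV 4.12 (cv2) and the standard library are available. Lean on these libraries where they do the work, as an engineer would, in place of code of your own. Each camera call takes 0.05 s, during which the arm holds its last target.

## Working session

There is one attempt and no reset: what is moved stays moved. The work goes in short steps, Python scripts to look and compute and a tool call to move; the robot and the scene stay as the last step left them, time stands still between calls to the robot, and variables do not carry over. Pictures are saved under pics/ and viewed, and the job is handed in when it is done.

Besides the shell and the picture viewer there is one more tool, called as name(argument=value, ...) on one line, values as JSON. step_arm: Moves the arm, as the interface text tells. Its arguments: {"type":"object","properties":{"rows":{"type":"array","items":{"type":"array"}},"grip_force":{"type":"number"}},"required":["rows"]}

```bash
mkdir -p pics; python3 - <<'E'
from cell import status, optics, order, nets, bot
import cv2
s=status.state(); print(s, bot.pinch_z)
for n in ("side","top","wrist"):
    im=optics.snapshot(n); cv2.imwrite(f"pics/a_{n}.png",im[:,:,::-1])
    c=optics.camera_model(n); print(n,c)
E
```

```text
{'time_s': 0.0, 'joint_positions': array([-7.19698876e+01,  2.05991851e+01,  8.66001112e+01,  1.30894198e-03,
        7.29072909e+01, -6.59700531e+00]), 'dq': array([ 0.04563139, -0.11069025, -0.06644921, -0.09174531,  0.09193472,
       -0.13651817]), 'joint_efforts': array([-2.28062505e-03, -5.27617908e+01, -2.78614622e+01, -1.21597759e-04,
        1.32523774e-02,  1.69996650e-05]), 'position': array([ 249.79271147, -544.77900002,  230.43312173]), 'eef_rot': array([-1.79894262e+02, -1.34874271e-02,  2.46267193e+01]), 'ft_force': array([0.00903646, 0.13887593, 0.351882  ]), 'moment': array([-0.01868592, -0.04210593,  0.04885705]), 'opening': 85.27687580525749} 18.700000000000003
side {'mtx': array([[445.10326168,   0.        , 323.51953506],
       [  0.        , 445.10326168, 204.35313982],
       [  0.        ,   0.        ,   1.        ]]), 'R': array([[-0.69530342, -0.71863138, -0.01104944],
       [-0.40017942,  0.39986769, -0.82459824],
       [ 0.59700049, -0.56892422, -0.56561086]]), 't': array([419.12635327, 294.60248308, 860.51358749])}
top {'mtx': array([[383.05860316,   0.        , 314.3325511 ],
       [  0.        , 383.05860316, 199.29642155],
       [  0.        ,   0.        ,   1.        ]]), 'R': array([[ 0.01017101, -0.99994115,  0.00377533],
       [-0.99782756, -0.01039513, -0.06505462],
       [ 0.06509004, -0.00310546, -0.99787456]]), 't': array([  33.70538693,  552.21008642, 1150.95492155])}
wrist {'mtx': array([[307.50921445,   0.        , 316.6557362 ],
       [  0.        , 307.50921445, 194.86776358],
       [  0.        ,   0.        ,   1.        ]]), 'R': array([[ 0.41549085, -0.90959521, -0.00197729],
       [-0.87439482, -0.4000088 ,  0.27463914],
       [-0.25060138, -0.11238112, -0.96154534]]), 't': array([-598.94760771,  -35.91382343,  378.88309502])}
```

View pics/a_top.png

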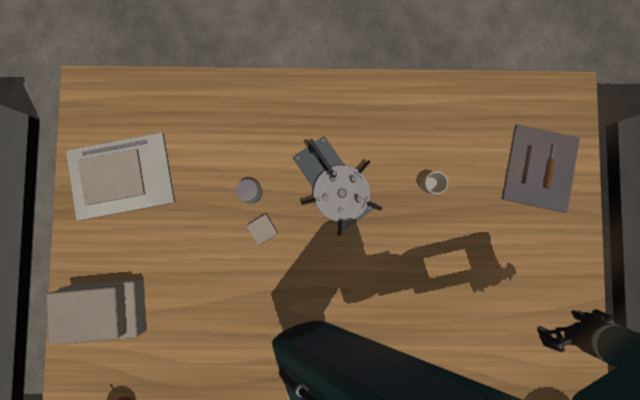

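View pics/a_side.png

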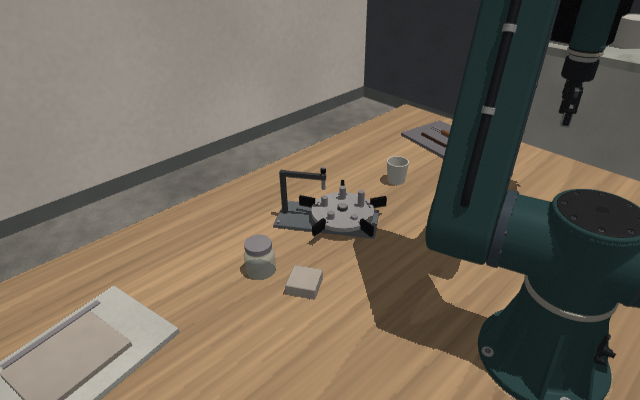

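View pics/a_wrist.png

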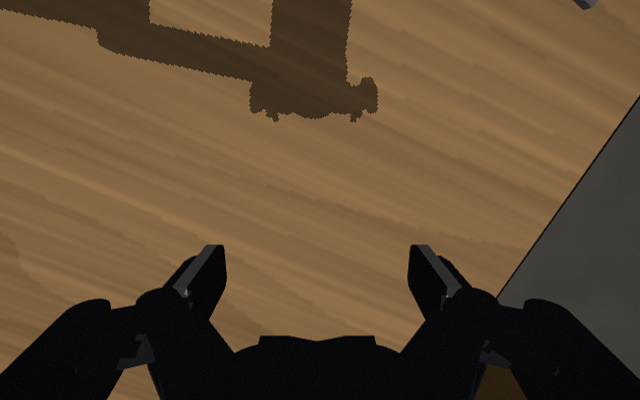

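The top view shows the turret near (341,193), with the arm running up-left to the column near (308,140). The jar is at (249,190), the tile at (262,229) and the cup at (433,183).

```bash
cat > h.py <<'E'
import numpy as np, cv2
from cell import status, optics, order, nets, bot
def proj(cm,X):
    p=cm["mtx"]@(cm["R"]@np.asarray(X,float)+cm["t"]); return p[:2]/p[2]
def atz(cm,uv,z):
    d=cm["R"].T@np.linalg.inv(cm["mtx"])@np.array([uv[0],uv[1],1.]); o=-cm["R"].T@cm["t"]
    return o+d*(z-o[2])/d[2]
E
python3 - <<'E'
from h import *
t=optics.camera_model("top"); s=optics.camera_model("side")
a=cv2.imread("pics/a_top.png"); cv2.imwrite("pics/b_top.png",cv2.resize(a[120:250,270:400],None,fx=4.5,fy=4.5,interpolation=cv2.INTER_CUBIC))
a=cv2.imread("pics/a_side.png"); cv2.imwrite("pics/b_side.png",cv2.resize(a[150:250,260:400],None,fx=5.5,fy=5.5,interpolation=cv2.INTER_CUBIC))
for n,z in [("hub",56),("tall_top",90),("tab5",45),("turret",44),("stand",26),("stops",60),("jar",85),("cup",70),("tile",30)]:
  for c,cm in (("top",t),("side",s)):
    for r in nets.cut_out(n,c)[:2]:
      print(n,c,round(r["confidence"],2),np.round(r["uv"],1),r["mask"].sum(),atz(cm,r["uv"],z).round(0))
print(status.state()["time_s"])
E
```

```text
hub top 0.89 [334.7 187.9] 4095 [584. -20.  56.]
hub side 0.75 [327.9 212.5] 4499 [576.   9.  56.]
tall_top top 0.72 [360.  196.2] 168 [557. -91.  90.]
tall_top side 0.55 [345.2 200.9] 363 [547. -26.  90.]
tab5 top 0.71 [341.9 199.2] 2675 [551. -43.  45.]
tab5 side 0.68 [343.4 210.1] 2421 [566. -39.  45.]
turret top 0.77 [341.6 195.5] 2467 [562. -42.  44.]
turret side 0.75 [341.5 211.1] 2618 [567. -33.  44.]
stand top 0.55 [334.1 182.2] 4244 [604. -20.  26.]
stand top 0.51 [437.2 185.1] 477 [ 598. -334.   26.]
stand side 0.8 [330.2 212.6] 4403 [602. -25.  26.]
stops top 0.73 [356.6 180.7] 71 [605. -85.  60.]
stops side 0.86 [341.1 198.8] 251 [593. -58.  60.]
jar top 0.64 [246.2 191.1] 487 [569. 236.  85.]
jar side 0.62 [260.6 255.7] 1164 [535. 258.  85.]
cup top 0.62 [438.8 184.4] 461 [ 596. -324.   70.]
cup side 0.91 [394.1 169.4] 469 [ 580. -271.   70.]
tile top 0.67 [263.4 230.5] 553 [456. 191.  30.]
tile side 0.73 [303. 283.] 954 [449. 212.  30.]
1.05
```

View pics/b_top.png

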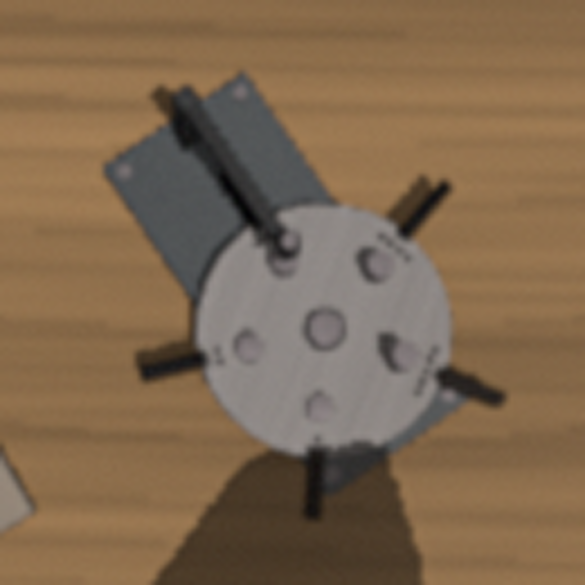

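View pics/b_side.png

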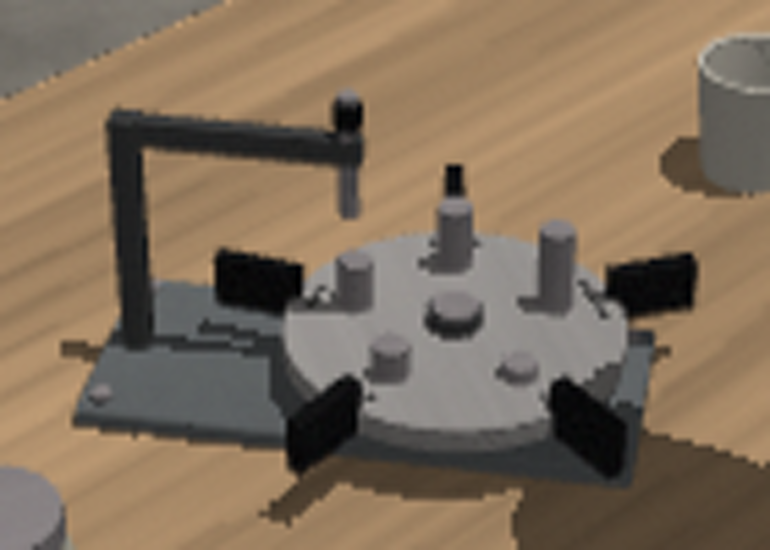

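The crops show the five-dot tab at the lower right of the top view, with its tip near full-image (381,208). I'll fit the pose of the turret and stand to hand-picked points in both views.

```bash
python3 - <<'E'
from h import *
from scipy.optimize import least_squares
T=optics.camera_model("top"); S=optics.camera_model("side")
def t(u,v): return np.array([u/4.5+270,v/4.5+120])-.4
def s(u,v): return np.array([u/5.5+260,v/5.5+150])-.4
obs=[]  # cam, px, r, ang offset index, z, frame
for cm,l in ((T,[(403,356,0),(378,265,1),(250,346,3),(319,404,4)]),(S,[(558,229,0),(456,206,1),(354,259,2),(390,342,3),(519,360,4)])):
    f=t if cm is T else s
    for u,v,k in l: obs.append((cm,f(u,v),52,72*k,44+[46,36,27,18,9][k],0))
for u,v,k in [(502,398,0),(447,185,1),(140,372,3),(313,517,4)]: obs.append((T,t(u,v),126,72*k,50,0))
obs+= [(T,t(326,327),0,0,56,0),(S,s(455,300),0,0,56,0),(S,s(348,215),52,0,102,1),(T,t(185,93),162,0,146,1)]
for c in ((180,60),(180,-60)):
    px={60:(106,168),-60:(241,72)}[c[1]]
    obs.append((T,t(*px),np.hypot(*c),np.degrees(np.arctan2(c[1],c[0])),12,1))
def res(p):
    o=[]
    for cm,px,r,a,z,f in obs:
        th=np.radians(a+p[2+f]); o.append(proj(cm,[p[0]+r*np.cos(th),p[1]+r*np.sin(th),z])-px)
    return np.array(o)
r=least_squares(lambda p:res(p).ravel(),[560,-40,-112,35],loss="soft_l1")
print(r.x.round(2), "turret rel",(r.x[2]-r.x[3]).round(1)); print(res(r.x).round(1).tolist())
c=r.x[:2];
for a,R in ((-185+5,112),(-165,112),(-144,112),(-108,112),(-100,112)):
    th=np.radians(a+r.x[3]); print(a,a+r.x[3],c+R*np.array([np.cos(th),np.sin(th)]))
E
```

```text
[ 571.73  -42.23 -112.32   35.31] turret rel -147.6
[[0.6, -0.6], [0.8, -0.7], [-0.2, -0.6], [0.1, 0.2], [-0.4, -0.6], [-1.6, 0.4], [-0.2, 1.6], [2.1, 1.4], [1.9, -0.2], [-0.0, 0.7], [0.4, -0.3], [-0.1, -0.5], [-0.7, 0.1], [0.0, -0.2], [0.3, 1.2], [0.5, 0.5], [-0.0, 0.6], [-1.5, -0.4], [0.4, -0.9]]
-180 -144.693429212285 [ 480.33030265 -106.95705659]
-165 -129.693429212285 [ 500.19817729 -128.40747448]
-144 -108.693429212285 [ 535.83380153 -148.3181888 ]
-108 -72.693429212285 [ 605.0485389  -149.15590956]
-100 -64.693429212285 [ 619.60598268 -143.47827607]
```

step_arm(rows=[[-1, [0, 0, 0], -7.16], [-1, [0, 0, 0], -7.16], [-1, [0, 0, 0], -7.16], [-1, [0, 0, 0], -7.16], [-1, [0, 0, 0], -7.16], [-1, [0, 0, 0], -7.16], [-1, [0, 0, 0], -7.16], [-1, [1.5, 0.3, 0], 0], [-1, [3, 0.6, 0], 0], [-1, [3, 0.6, 0], 0], [-1, [3, 0.6, 0], 0], [-1, [3, 0.6, 0], 0], [-1, [3, 0.6, 0], 0], [-1, [3, 0.6, 0], 0], [-1, [3, 0.6, 0], 0], [-1, [3, 0.6, 0], 0], [-1, [3, 0.6, 0], 0], [-1, [3, 0.6, 0], 0], [-1, [3, 0.6, 0], 0], [-1, [3, 0.6, 0], 0]], grip_force=60)

```text
time_s: 2.72
position: [421.2, -201.1, 231.4]
eef_rot: [180.0, -0.0, 74.5]
ft_force: [-0.6, -0.4, -0.0]
opening: -0.1
```

```bash
cat > go.py <<'E'
from h import *
import sys
s=status.state(); p=s["position"]; y=np.radians(s["eef_rot"][2])
x=np.array([np.cos(y),np.sin(y)]); yy=np.array([np.sin(y),-np.cos(y)])
print("t",s["time_s"],"pos",p.round(1),"rot",s["eef_rot"].round(1),"F",s["ft_force"].round(1),"open",s["opening"])
prev=p[:2]
for a in map(float,sys.argv[2:]):
    th=np.radians(a); q=np.array([572,-42])+float(sys.argv[1])*np.array([np.cos(th),np.sin(th)]); d=q-prev; prev=q
    print(a,q.round(0),"tool xy cm",round(d@x/10,2),round(d@yy/10,2))
E
python3 go.py 112 -145 -135 -125 -115 -105 -95 -85 -75 -66
```

```text
t 2.7167 pos [ 421.2 -201.1  231.4] rot [180.   -0.   74.5] F [-0.6 -0.4 -0. ] open -0.14640365134976935
-145.0 [ 480. -106.] tool xy cm 10.71 3.17
-135.0 [ 493. -121.] tool xy cm -1.11 1.61
-125.0 [ 508. -134.] tool xy cm -0.81 1.78
-115.0 [ 525. -144.] tool xy cm -0.49 1.89
-105.0 [ 543. -150.] tool xy cm -0.15 1.95
-95.0 [ 562. -154.] tool xy cm 0.19 1.94
-85.0 [ 582. -154.] tool xy cm 0.52 1.88
-75.0 [ 601. -150.] tool xy cm 0.84 1.76
-66.0 [ 618. -144.] tool xy cm 1.01 1.44
```

step_arm(rows=[[-1, [2.7, 0.8, 0], 0], [-1, [2.7, 0.8, 0], 0], [-1, [2.7, 0.8, 0], 0], [-1, [2.6, 0.8, 0], 0], [-1, [0, 0, 2.5], 0], [-1, [0, 0, 2.5], 0], [-1, [0, 0, 2.5], 0], [-1, [0, 0, 2.5], 0], [-1, [0, 0, 0], 0]])

```text
time_s: 3.47
position: [476.4, -106.5, 127.6]
eef_rot: [-179.5, -0.1, 74.6]
ft_force: [-1.2, 0.7, -0.5]
opening: 0.4
```

```bash
python3 go.py 112 -145; python3 - <<'E'
from h import *
im=optics.snapshot("wrist"); cv2.imwrite("pics/c_w.png",im[:,:,::-1])
im=optics.snapshot("top")[:,:,::-1]; cv2.imwrite("pics/c_t.png",cv2.resize(im[110:260,260:410],None,fx=4,fy=4))
E
```

```text
t 3.4667 pos [ 476.4 -106.5  127.6] rot [-1.795e+02 -1.000e-01  7.460e+01] F [-1.2  0.7 -0.5] open 0.37204931078919307
-145.0 [ 480. -106.] tool xy cm 0.13 0.36
```

View pics/c_w.png

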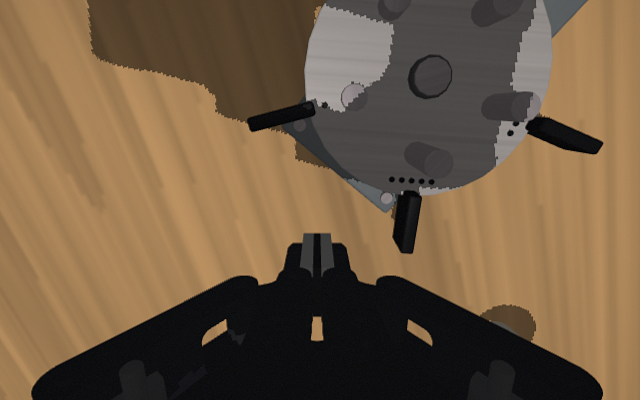

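View pics/c_t.png

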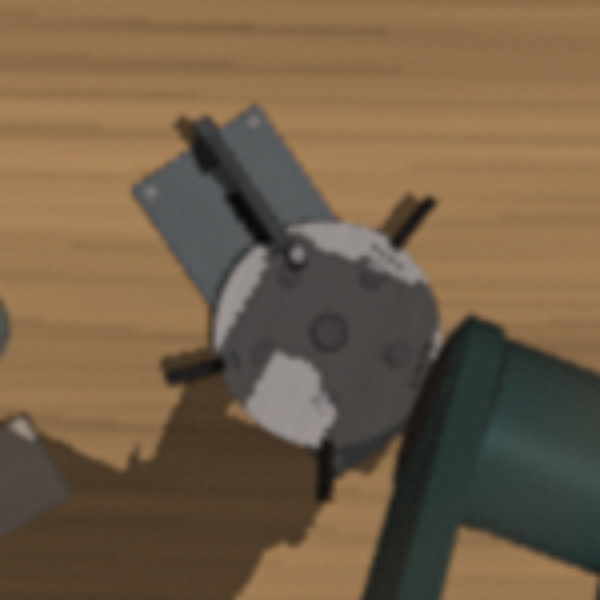

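The wrist view shows the five-dot tab just right of the closed fingers at (407,222) and the hub at (431,76). I'll check the fitted centre against this view before descending.

```bash
python3 - <<'E'
from h import *
W=optics.camera_model("wrist")
print(atz(W,(431,76),56).round(1)); 
p=status.state()["position"]; print(p, proj(W,p))
for uv in ((413,192),(397,252),(412,253),(420,194)): print(uv,atz(W,uv,60).round(1))
for uv in ((250,125),(314,107),(600,150)):
  q=atz(W,uv,60); print(uv,q.round(1),np.hypot(*(q[:2]-[572,-42])),np.degrees(np.arctan2(q[1]+42,q[0]-572)))
E
```

```text
[574.7 -42.   56. ]
[ 479.16746107 -107.77040523  131.11271925] [318.33142749 248.66898846]
(413, 192) [ 547.7 -116.    60. ]
(397, 252) [ 527.3 -159.5   60. ]
(412, 253) [ 538.1 -163.4   60. ]
(420, 194) [ 552.3 -118.8   60. ]
(250, 125) [449.8 -40.2  60. ] 122.20526455519399 179.15020448317827
(314, 107) [494.8 -40.4  60. ] 77.19983569654269 178.82963911210308
(600, 150) [ 677.7 -120.5   60. ] 131.72458196098515 -36.60098476247834
```

step_arm(rows=[[-1, [0, 0, 2.25], 0], [-1, [0, 0, 2.25], 0], [-1, [0, 0, 2.25], 0], [-1, [0, 0, 2.25], 0], [-1, [0, 0, 0], 0], [-1, [-0.5, 0.8, 0], 0], [-1, [-0.5, 0.8, 0], 0], [-1, [-0.4, 0.9, 0], 0], [-1, [-0.4, 0.9, 0], 0], [-1, [0, 0, 0], 0], [-1, [0, 0, 0], 0]])

```text
time_s: 4.48
position: [509.5, -135.8, 42.1]
eef_rot: [179.9, 0.0, 74.7]
ft_force: [-0.2, 0.1, -0.7]
opening: -0.2
```

```bash
sed -i 's/572,-42/574,-42/' go.py; python3 go.py 113 -115 -105; python3 - <<'E'
from h import *
im=optics.snapshot("wrist"); cv2.imwrite("pics/d_w.png",im[:,:,::-1])
E
```

```text
t 4.4833 pos [ 509.5 -135.8   42.1] rot [179.9   0.   74.7] F [-0.2  0.1 -0.7] open -0.18893165759176841
-115.0 [ 526. -144.] tool xy cm -0.39 1.84
-105.0 [ 545. -151.] tool xy cm -0.16 1.96
```

View pics/d_w.png

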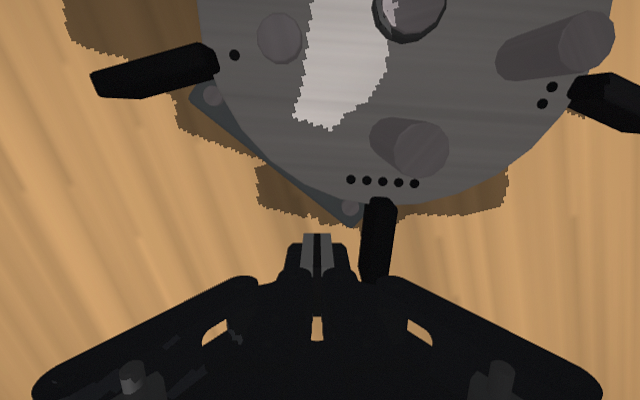

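step_arm(rows=[[-1, [-0.13, 0.6, 0], 0], [-1, [-0.13, 0.6, 0], 0], [-1, [-0.13, 0.6, 0], 0], [-1, [-0.06, 0.65, 0], 0], [-1, [-0.05, 0.65, 0], 0], [-1, [-0.05, 0.65, 0], 0], [-1, [0.01, 0.59, 0], -3], [-1, [0.02, 0.59, 0], -3], [-1, [0.02, 0.59, 0], -3], [-1, [0.02, 0.59, 0], -3]])

```text
time_s: 5.37
position: [566.9, -154.1, 41.2]
eef_rot: [180.0, 0.0, 86.9]
ft_force: [-0.8, 0.8, -0.6]
opening: 0.1
```

```bash
python3 go.py 113 -93 -80 -66; python3 - <<'E'
from h import *
im=optics.snapshot("wrist"); cv2.imwrite("pics/e_w.png",im[:,:,::-1])
E
```

```text
t 5.3667 pos [ 566.9 -154.1   41.2] rot [180.    0.   86.9] F [-0.8  0.8 -0.6] open 0.056703533419689346
-93.0 [ 568. -155.] tool xy cm -0.07 0.12
-80.0 [ 594. -153.] tool xy cm 0.29 2.54
-66.0 [ 620. -145.] tool xy cm 0.95 2.59
```

View pics/e_w.png

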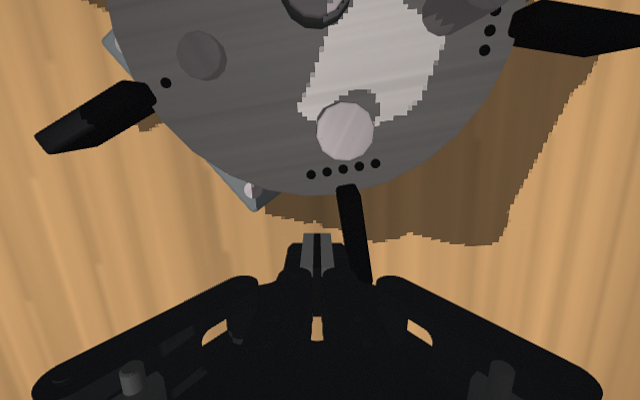

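The view shows the finger against the five-dot tab at (352,232), and the turret is turning with it. I'll keep pushing.

step_arm(rows=[[-1, [0.01, 0.59, 0], -3], [-1, [0.02, 0.59, 0], -3], [-1, [0.02, 0.59, 0], -3], [-1, [0.02, 0.59, 0], -3], [-1, [0.02, 0.59, 0], -3], [-1, [0.02, 0.59, 0], -3], [-1, [0.02, 0.59, 0], -3], [-1, [0.02, 0.59, 0], -3], [-1, [0, 0, 0], 0], [-1, [0, 0, 0], 0], [-1, [0, 0, 0], 0]])

```text
time_s: 6.33
position: [612.3, -146.5, 41.2]
eef_rot: [-180.0, 0.0, 110.6]
ft_force: [-0.5, 0.8, -0.4]
opening: 0.1
```

```bash
python3 go.py 113 -66; python3 - <<'E'
from h import *
im=optics.snapshot("wrist"); cv2.imwrite("pics/f_w.png",im[:,:,::-1])
E
```

```text
t 6.3333 pos [ 612.3 -146.5   41.2] rot [-180.     0.   110.6] F [-0.5  0.8 -0.4] open 0.14580953022706591
-66.0 [ 620. -145.] tool xy cm -0.15 0.76
```

View pics/f_w.png

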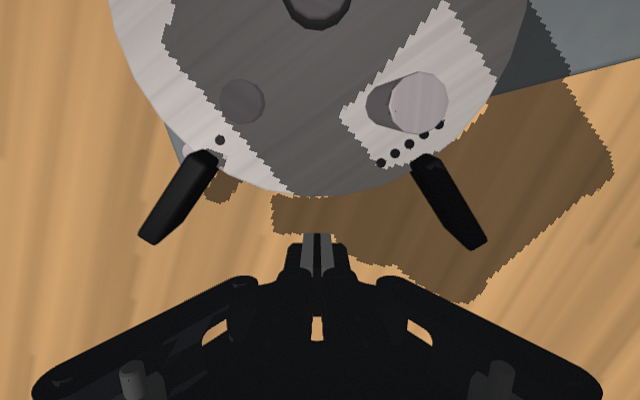

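The turret clicked on by itself. The finger now stands midway between the five-dot tab at (450,205) and the one-dot tab at (180,200). I'll lift, go back and push the one-dot tab.

step_arm(rows=[[-1, [0, 0, -1.8], 0], [-1, [0, 0, -1.8], 0], [-1, [0, 0, -1.8], 6], [-1, [0, 0, -1.8], 6], [-1, [0, 0, -1.8], 6], [-1, [0, 0, 0], 6], [-1, [0, 0, 0], 6], [-1, [0, 0, 0], 6], [-1, [0.06, -2.7, 0], 0], [-1, [0.06, -2.7, 0], 0], [-1, [0.06, -2.7, 0], 0], [-1, [0.06, -2.7, 0], 0], [-1, [0.06, -2.7, 0], 0], [-1, [0, 0, 0], 0], [-1, [0, 0, 0], 0]])

```text
time_s: 7.63
position: [481.0, -107.4, 131.4]
eef_rot: [-179.9, -0.0, 74.7]
ft_force: [0.5, -0.2, 0.6]
opening: -0.3
```

```bash
python3 go.py 113 -145 -125; python3 - <<'E'
from h import *
im=optics.snapshot("wrist"); cv2.imwrite("pics/g_w.png",im[:,:,::-1])
E
```

```text
t 7.6333 pos [ 481.  -107.4  131.4] rot [-179.9   -0.    74.7] F [ 0.5 -0.2  0.6] open -0.2945248391524435
-145.0 [ 481. -107.] tool xy cm 0.07 0.02
-125.0 [ 509. -135.] tool xy cm -1.94 3.41
```

View pics/g_w.png

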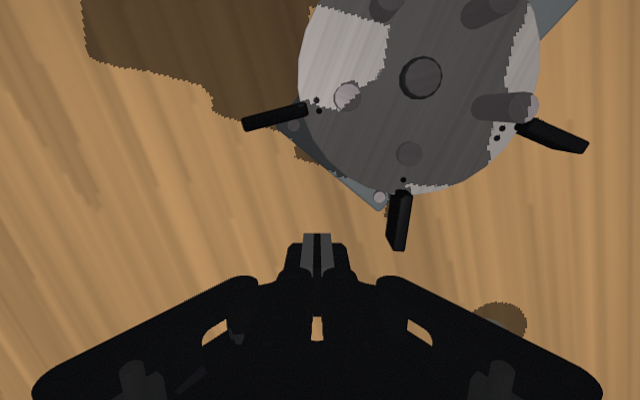

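The one-dot tab now stands at (400,222), just where the five-dot tab was. I'll repeat the same stroke.

step_arm(rows=[[-1, [0, 0, 2.25], 0], [-1, [0, 0, 2.25], 0], [-1, [0, 0, 2.25], 0], [-1, [0, 0, 2.25], 0], [-1, [0, 0, 0], 0], [-1, [-0.5, 0.8, 0], 0], [-1, [-0.5, 0.8, 0], 0], [-1, [-0.5, 0.9, 0], 0], [-1, [-0.4, 0.9, 0], 0], [-1, [0, 0, 0], 0], [-1, [-0.13, 0.6, 0], 0], [-1, [-0.13, 0.6, 0], 0], [-1, [-0.13, 0.6, 0], 0], [-1, [-0.06, 0.65, 0], 0], [-1, [-0.05, 0.65, 0], 0], [-1, [-0.05, 0.65, 0], 0]])

```text
time_s: 9.02
position: [545.7, -150.3, 41.1]
eef_rot: [-180.0, -0.0, 74.8]
ft_force: [-1.0, 1.1, -0.3]
opening: 0.2
```

step_arm(rows=[[-1, [0.01, 0.59, 0], -3], [-1, [0.02, 0.59, 0], -3], [-1, [0.02, 0.59, 0], -3], [-1, [0.02, 0.59, 0], -3], [-1, [0.02, 0.59, 0], -3], [-1, [0.02, 0.59, 0], -3], [-1, [0.02, 0.59, 0], -3], [-1, [0.02, 0.59, 0], -3], [-1, [0.02, 0.59, 0], -3], [-1, [0.02, 0.59, 0], -3], [-1, [0.02, 0.59, 0], -3], [-1, [0.02, 0.59, 0], -3], [-1, [0, 0, 0], 0], [-1, [0, 0, 0], 0], [-1, [0, 0, 0], 0], [-1, [0, 0, 0], 0]])

```text
time_s: 10.35
position: [614.8, -146.7, 41.2]
eef_rot: [-180.0, -0.0, 110.7]
ft_force: [-0.2, -0.6, -0.9]
opening: -0.1
```

```bash
python3 go.py 113 -66; python3 - <<'E'
from h import *
im=optics.snapshot("wrist"); cv2.imwrite("pics/i_w.png",im[:,:,::-1])
E
```

```text
t 10.35 pos [ 614.8 -146.7   41.2] rot [-180.    -0.   110.7] F [-0.2 -0.6 -0.9] open -0.11897570969334083
-66.0 [ 620. -145.] tool xy cm -0.04 0.54
```

View pics/i_w.png

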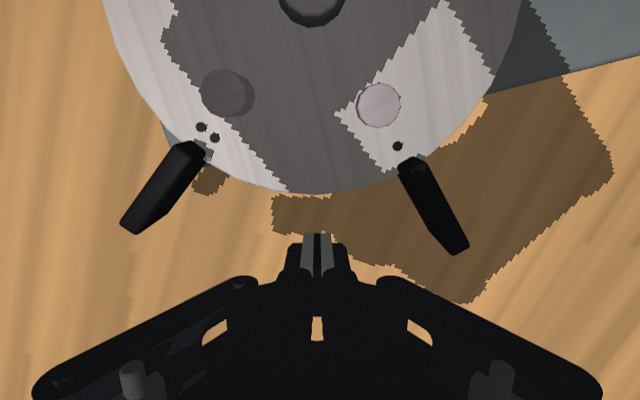

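The turret clicked on again: the one-dot tab is ahead at (433,205) and the two-dot tab behind at (160,190). I'll lift, back away and verify.

step_arm(rows=[[-1, [0, 0, -1.8], 0], [-1, [0, 0, -2.5], 0], [-1, [0, 0, -3], 0], [-1, [0, 0, -3], 0], [-1, [0, 0, -3], 0], [-1, [0, 0, -2], 0], [-1, [-2.5, 0, 0], 0], [-1, [-2.5, 0, 0], 0], [-1, [-2.5, 0, 0], 0], [-1, [-2.5, 0, 0], 0], [-1, [-2.5, 0, 0], 0], [-1, [-2.5, 0, 0], 0], [-1, [0, 0, 0], 0], [-1, [0, 0, 0], 0], [-1, [0, 0, 0], 0]])

```text
time_s: 11.65
position: [667.5, -286.4, 193.8]
eef_rot: [-180.0, -0.1, 110.7]
ft_force: [0.9, 0.2, 0.5]
opening: 0.1
```

```bash
python3 go.py 113 -66; python3 - <<'E'
from h import *
im=optics.snapshot("wrist"); cv2.imwrite("pics/j_w.png",im[:,:,::-1])
im=optics.snapshot("top")[:,:,::-1]; cv2.imwrite("pics/j_t.png",cv2.resize(im[120:250,270:400],None,fx=4.5,fy=4.5,interpolation=cv2.INTER_CUBIC))
im=optics.snapshot("side")[:,:,::-1]; cv2.imwrite("pics/j_s.png",cv2.resize(im[150:250,260:400],None,fx=5.5,fy=5.5,interpolation=cv2.INTER_CUBIC))
E
```

```text
t 11.65 pos [ 667.5 -286.4  193.8] rot [-1.800e+02 -1.000e-01  1.107e+02] F [0.9 0.2 0.5] open 0.11772020388554943
-66.0 [ 620. -145.] tool xy cm 14.88 0.55
```

View pics/j_w.png

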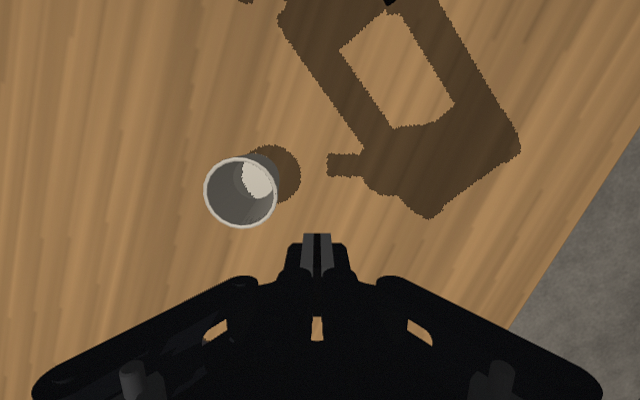

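View pics/j_t.png

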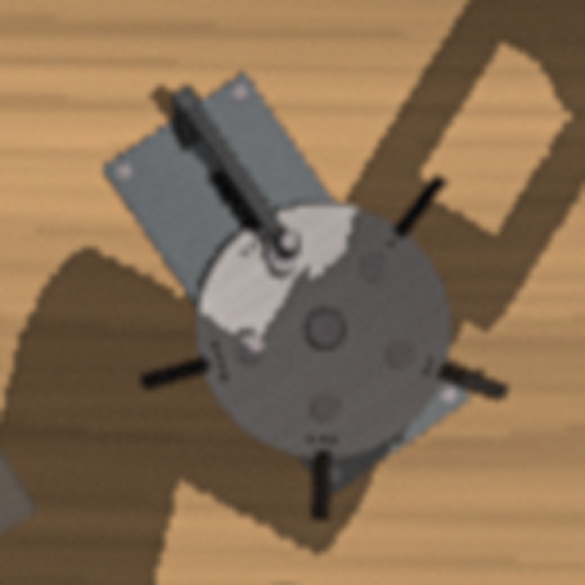

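View pics/j_s.png

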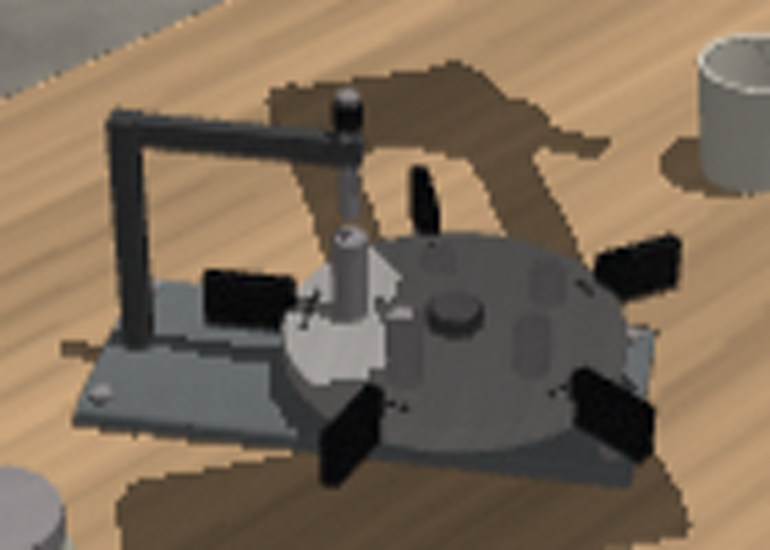

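The side view shows the tall post's top at crop (350,238), right below the rod tip at (348,217). The tabs differ by a few degrees from the initial view, though, so I'll refit and check that it is at rest.

```bash
python3 - <<'E'
from h import *
from scipy.optimize import least_squares
T=optics.camera_model("top"); S=optics.camera_model("side")
def t(u,v): return np.array([u/4.5+270,v/4.5+120])-.4
def s(u,v): return np.array([u/5.5+260,v/5.5+150])-.4
C=[572.5,-42.2]
# tab tips, top view: tab at stand angle 72k
for name,l in (("start",[(502,398,0),(447,185,1),(140,372,3),(313,517,4)]),("now",[(505,390,3),(440,182,4),(142,382,1),(320,517,2)])):
    for u,v,k in l:
        q=atz(T,t(u,v),48)[:2]-C; print(name,k,round(np.hypot(*q)),round((np.degrees(np.arctan2(q[1],q[0]))-72*k+180)%360-180,1))
print("rod tip side ->",atz(S,s(348,216),102).round(1)," tall top side ->",atz(S,s(350,238),90).round(1))
col=atz(T,t(185,93),146)[:2]-C; print("column dir",np.degrees(np.arctan2(col[1],col[0])))
im0=cv2.imread("pics/j_s.png"); im=optics.snapshot("side")[:,:,::-1]
im=cv2.resize(im[150:250,260:400],None,fx=5.5,fy=5.5,interpolation=cv2.INTER_CUBIC); print("diff",np.abs(im.astype(int)-im0).max())
a=optics.snapshot("side")[:,:,::-1]; cv2.imwrite("pics/k_s.png",cv2.resize(a[170:230,290:370],None,fx=9,fy=9,interpolation=cv2.INTER_CUBIC))
E
```

```text
start 0 126 -111.7
start 1 124 -112.4
start 3 126 -111.4
start 4 126 -111.3
now 3 126 34.9
now 4 123 33.9
now 1 127 35.7
now 2 126 34.8
rod tip side -> [616.2 -12.2 102. ]  tall top side -> [614.9 -12.1  90. ]
column dir 35.092807256773646
diff 84
```

View pics/k_s.png

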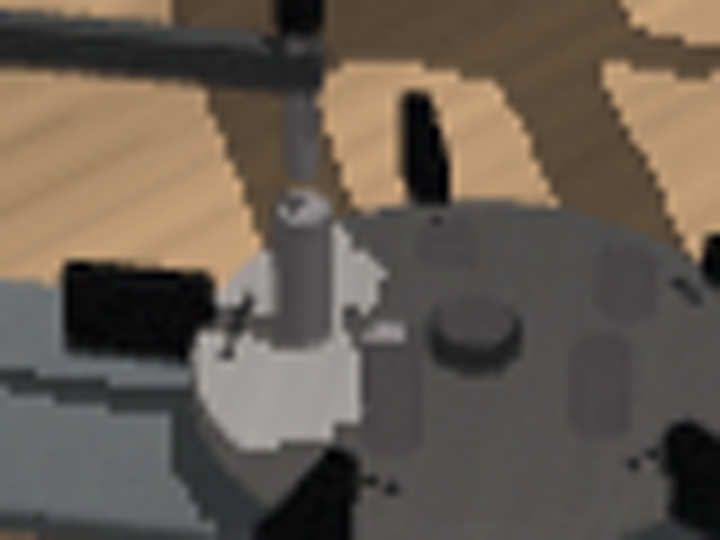

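Position agrees: the turret is at 34.8° against a stand direction of 35.1°, and the post is within about 1.5 mm of the rod. I'll wait a second and see whether the picture difference is only moving shadow.

step_arm(rows=[[-1, [0, 0, 0], 0], [-1, [0, 0, 0], 0], [-1, [0, 0, 0], 0], [-1, [0, 0, 0], 0], [-1, [0, 0, 0], 0], [-1, [0, 0, 0], 0], [-1, [0, 0, 0], 0], [-1, [0, 0, 0], 0], [-1, [0, 0, 0], 0], [-1, [0, 0, 0], 0]])

```text
time_s: 12.73
position: [668.2, -286.9, 194.3]
eef_rot: [180.0, -0.0, 110.7]
ft_force: [-0.1, -0.6, 0.3]
opening: -0.2
```

```bash
python3 - <<'E'
from h import *
a0=cv2.imread("pics/k_s.png")
a=optics.snapshot("side")[:,:,::-1].copy()
for i in range(10): b=optics.snapshot("side")[:,:,::-1].copy()
d=np.abs(a.astype(int)-b).max(2)[150:250,260:400]; print(d.max(),(d>25).sum(),np.argwhere(d>25)[:10]+[150,260])
c=cv2.resize(b[170:230,290:370],None,fx=9,fy=9,interpolation=cv2.INTER_CUBIC); cv2.imwrite("pics/l_s.png",np.vstack([a0[100:370],c[100:370]]))
full=cv2.imread("pics/a_side.png"); 
for n,(r0,r1,c0,c1) in dict(jar=(233,280,240,278),tile=(264,300,282,326),cup=(155,187,385,411)).items():
  print(n,cv2.phaseCorrelate(*[cv2.cvtColor(x[r0:r1,c0:c1],cv2.COLOR_BGR2GRAY).astype(np.float32) for x in (full,b)]))
cv2.imwrite("pics/l_full.png",b)
E
```

```text
79 2 [[197 319]
 [207 332]]
jar ((0.004640827215872889, -0.013967150541397189), 0.997842925041914)
tile ((0.5267100844648098, -0.1455952619794445), 0.46446310620249054)
cup ((0.5179935786400875, -0.01814541778154677), 0.9986431104717431)
```

View pics/l_s.png

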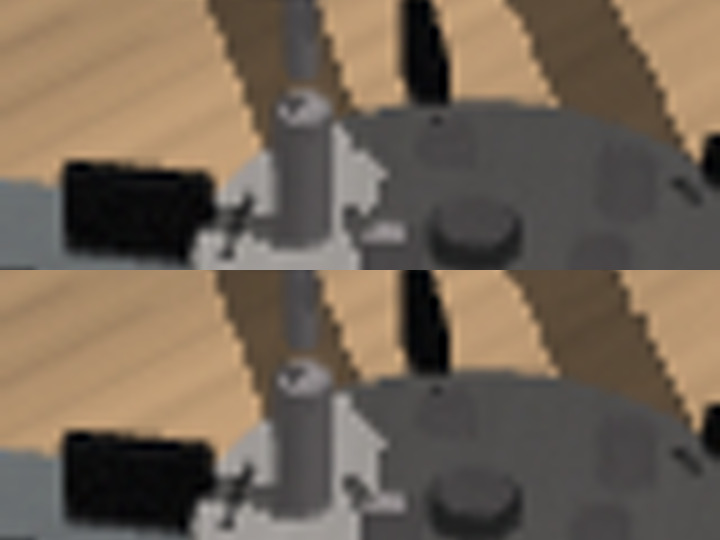

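The turret is still, with only two shadow-edge pixels changing over half a second. The jar, cup and tile are in place to within about half a pixel.

```bash
python3 -c "
from h import *
order.hand_in()"
```

```text
the job is handed in; nothing more can be done
```

The tallest (five-dot) post now stands under the depth rod, and I handed the job in at about 13 s of the 51 s allowed. I turned the turret two clicks counter-clockwise with the closed fingertips: once on the five-dot tab, then on the one-dot tab. After that I lifted the hand and backed it away.

**Last checks:**
- **Alignment:** the turret's five-dot direction is 34.8° and the column's is 35.1°. In the side view the post top and the rod tip are about 1.3 mm apart.
- **At rest:** nothing on the turret moved over the last half second; only two shadow-edge pixels changed.
- **Bystanders:** the jar showed no shift in the side view. The cup and tile read about half a pixel, which I take to be the matching method. The tile match was weak (0.46) because shadows had changed.
- **Hand:** it is clear of everything, at z of about 194 mm and well outside the turret. The wrist force is about zero.

**Disagreement:** at the start the turret measured about 3° off a click stop (-147° against -144°), so it probably began slightly off centre; it now measures centred. I did not measure the turret's seating height directly, but the pushes were level and nothing lifted it.

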